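# Find the soft spring strip and mark it with the egg cup

### The arm

A 7-joint arm with a two-finger parallel gripper is mounted at the origin on the work surface. World frame = base frame: x ahead of the robot, y to its left, z up, the work surface at z = 0. Lengths are in m, angles in rad, forces in N, time in s.
With the tool pointing down it reaches from about 0.35 to 0.9 m from the base axis. Payload 8.1 kg.
Tool frame: the origin (TCP) lies on the centre line of the jaws, within the pads' length; the fingertips stand 19 mm ahead of it and the grasp point (between the pads) is the TCP; z points along the fingers, y is the direction in which the jaws open and shut (so a half turn about z gives the same grasp; the last joint's range is limited). The gripper opens to 92 mm and grips with 3 to 60 N. Pads are 19 mm wide; open, the fingers measure 130 mm over their backs; the gripper's body (75 mm by 190 mm) begins 47 mm behind the grasp point.
Start: joints at [-1.352, 0.434, 0.025, 1.573, -0.012, 1.134, -0.075], TCP at [0.198, 0.593, 0.246] pointing down, gripper open.
Joint ranges: [-2.62, 2.62], [-0.44, 2.09], [-1.27, 1.32], [0.08, 2.57], [-1.32, 4.46], [0.12, 2], [-2.74, 2.74]. Speed limits (rad/s): [2.22, 2.22, 3.01, 3.01, 3.14, 3.14, 3.14].

### API

Orientations are given as a rotation vector (axis times angle).
In Python, from cell import monitor, imaging, workorder, outline_of gives the robot as it stands.
- The arm moves only by the tool move_arm, never from a script. Its argument "series" is a list of rows, each a list of 6 numbers: the shift along the world's x, y, z in cm, then the turn, a rotation vector about the world's x, y, z in degrees. A call has 1 to 8 rows; each row shifts and turns the commanded pose from where the row before left it; what a row does not reach is not made up. A row lasts 1/10 s, in which the tool goes at most 50 mm and 8.59 degrees, less where a joint would pass 70% of its speed; a pose out of reach is approached as far as the arm can. A call with a gripper value outside its range is refused whole. "grip" is the opening, from 0 (shut) to 1 (fully open), set as the call begins (left out, the last holds). The fingers move at their own pace and stop on an object; "force" is the grip in N (left out, the last holds). Time passes only in rows, so rows that do not move let the fingers close. It gives the time, the measured TCP pose, the force and the opening at its end, in the units of the state.
- monitor.observe(): the state, without advancing time (a new reading comes with each control period).
- imaging.get_image(name): name is "side" or "top"; returns a dict with "color" (384x512x3 uint8, red, green, blue), "fx", "fy", "cx", "cy" (pixels), "rvec" (rotation vector, rad) and "tvec" (3), from world to camera coordinates, as OpenCV has them. Camera axes: x right, y down, z forward; pixel columns grow to the right and rows downward; lengths in m; the calibration is good to about 2 mm. A picture is of the moment at which its call begins. There is no depth.
- workorder.sign_off(): hands the job in, once; it reports no verdict.
Trained networks look in the newest picture that a camera, given by its name, has taken for a name from the list of things; names that differ only in an ending like _2 or _b are one class to them, and where a whole thing is asked for, a point or a joint stands for the part that bears it (a point fixed in the world has none). Each returns a list of dicts, best first, with "p" (0 to 1); they miss things now and then, are a little off and sometimes report something else, mostly with a low value. They report only what shows in the picture. A call takes as long as a camera call. They do not tell look-alikes from the thing itself.
- outline_of(camera, thing): "mask" (384x512 bool, what is visible of it) and "rect" ([left, top, width, height] in pixels, round what is visible of it).
The state is a dict: "clock": time; "joints": joint angles; "dq": joint speeds; "joint_efforts": joint torques, N m; "position": TCP position; "ee_rot": TCP orientation; "force": force on the tool from outside, world axes, zero at the start; "ft_torque": the same for the moment, N m; "width": opening from 0.0 (shut) to 1.0 (fully open).
Only numpy, scipy, OpenCV 4.12 (cv2) and the standard library are available. Lean on these libraries where they do the work, as an engineer would, in place of code of your own. Each camera call takes 0.05 s, during which the arm holds its last target. There are 200 camera calls.

### The job

One of the three spring strips on the test board, saved for mending the lamp's clip, has gone soft: starting at the board's red end and taking them in order, press each strip's yellow tip down fully onto its stop and hold it there about half a second, never pushing harder than 20 N, to feel which one is clearly weaker. Then pick up the egg cup of pins and stand it upright, wholly on the blue disc in front of the soft strip, without tipping or dropping it. Leave everything else where it is.

Things in the scene. Friction and masses are not known exactly. Their poses are not given: they have to be found in the camera images.
- tester: plywood test board fixed to the shelf, 240 (its x) x 250 (its y) x 15 mm; origin at the centre of its underside. Its x axis runs away from the robot along the strips, its y axis across them to the left; the end at +y (the robot's left) is painted red. It carries three holders side by side, 70 mm apart along y (y = +70, 0, -70 mm), their x along the board's x; which holder is in which place changes.
- holder_a: one of three look-alike holders fixed on the test board: a wooden slat 215 x 56 x 5 mm (origin at the centre of its underside, 15 mm above the shelf), at its far end (x = 66 to 100 mm) a dark clamp block with a steel plate and two brass nuts, 43 mm tall, from which the steel spring strip runs towards the robot
- strip_a (a joint): bending of the spring strip of holder_a: 0 rad at rest, growing as the tip goes down; the tip moves 78 mm x the angle. The stop comes after 9 to 15 mm of tip travel and differs from strip to strip. Force needed at the tip rises evenly with travel: a sound strip takes about 8 N as it meets its stop, the soft one about 3 N; past that only the rubber button still gives, about 1 mm per 6 N. Springs back when let go.
- tip_a (a point): centre of the top face of the soft yellow rubber button (14 mm across, 5 mm tall, gives about 1 mm per 6 N) at the free tip of strip_a, where it is pressed; at rest 53 mm above the shelf. The strip is 14 mm wide, 2 mm thick, and its free end lies 8 mm nearer the robot; clear space below it down to a black rubber stop post
- spot_a (a point): centre of the top face of the round blue disc (60 mm across, 22 mm above the shelf) in front of strip_a, 60 mm from its button towards the robot along the board's x
- holder_b: one of three look-alike holders fixed on the test board: a wooden slat 215 x 56 x 5 mm (origin at the centre of its underside, 15 mm above the shelf), at its far end (x = 66 to 100 mm) a dark clamp block with a steel plate and two brass nuts, 43 mm tall, from which the steel spring strip runs towards the robot
- strip_b (a joint): bending of the spring strip of holder_b: 0 rad at rest, growing as the tip goes down; the tip moves 78 mm x the angle. The stop comes after 9 to 15 mm of tip travel and differs from strip to strip. Force needed at the tip rises evenly with travel: a sound strip takes about 8 N as it meets its stop, the soft one about 3 N; past that only the rubber button still gives, about 1 mm per 6 N. Springs back when let go.
- tip_b (a point): centre of the top face of the soft yellow rubber button (14 mm across, 5 mm tall, gives about 1 mm per 6 N) at the free tip of strip_b, where it is pressed; at rest 53 mm above the shelf. The strip is 14 mm wide, 2 mm thick, and its free end lies 8 mm nearer the robot; clear space below it down to a black rubber stop post
- spot_b (a point): centre of the top face of the round blue disc (60 mm across, 22 mm above the shelf) in front of strip_b, 60 mm from its button towards the robot along the board's x
- holder_c: one of three look-alike holders fixed on the test board: a wooden slat 215 x 56 x 5 mm (origin at the centre of its underside, 15 mm above the shelf), at its far end (x = 66 to 100 mm) a dark clamp block with a steel plate and two brass nuts, 43 mm tall, from which the steel spring strip runs towards the robot
- strip_c (a joint): bending of the spring strip of holder_c: 0 rad at rest, growing as the tip goes down; the tip moves 78 mm x the angle. The stop comes after 9 to 15 mm of tip travel and differs from strip to strip. Force needed at the tip rises evenly with travel: a sound strip takes about 8 N as it meets its stop, the soft one about 3 N; past that only the rubber button still gives, about 1 mm per 6 N. Springs back when let go.
- tip_c (a point): centre of the top face of the soft yellow rubber button (14 mm across, 5 mm tall, gives about 1 mm per 6 N) at the free tip of strip_c, where it is pressed; at rest 53 mm above the shelf. The strip is 14 mm wide, 2 mm thick, and its free end lies 8 mm nearer the robot; clear space below it down to a black rubber stop post
- spot_c (a point): centre of the top face of the round blue disc (60 mm across, 22 mm above the shelf) in front of strip_c, 60 mm from its button towards the robot along the board's x
- egg_cup_center (a point): white ceramic egg cup full of pins, standing loose; 60 mm tall, about 90 g; this point is on its axis half-way up (30 mm above its foot). Round bowl 48 mm across with straight sides from 24 to 60 mm above the foot, narrow stem below, foot 40 mm across; coloured pin heads stand 7 mm above the rim
- jam_jar: empty open jam jar of clear glass, 64 mm across, 95 mm tall; loose bystander, leave alone; origin at the centre of its underside
- stapler: black metal stapler, 135 x 36 x 55 mm; loose bystander, leave alone; origin at the centre of its underside
- bead_spinner: blue plastic bead spinner, 84 mm across, 111 mm tall; loose bystander, leave alone; origin at the centre of its underside
- mug: blue mug, 82 mm across, 95 mm tall; loose bystander, leave alone; origin at the centre of its underside
- salt_tub: white and blue salt tub, 68 mm across, 110 mm tall; loose bystander, leave alone; origin at the centre of its underside
- screwdriver: orange-handled screwdriver lying flat, 170 mm long; loose bystander, leave alone; origin at the handle axis on the shelf
There are look-alikes about, which are no part of the job. What is shaped like the part that bears egg_cup_center but pink is not meant.

How it is judged:
By the outcome, as a careful person would: the job done as asked, in the order asked, and still so for the second after the job is handed in, with the robot touching nothing.
It also fails if it takes over 67 s, if anything falls off the work surface, if the arm or the gripper's body presses on something with over 40 N, if the wrist force passes 120 N, or if a joint passes its speed limit or range.

## Working session

There is one attempt and no reset: what is moved stays moved. The work goes in short steps, Python scripts to look and compute and a tool call to move; the robot and the scene stay as the last step left them, time stands still between calls to the robot, and variables do not carry over. Pictures are saved under pics/ and viewed, about 8 in all and at most 12, crops included, and the job is handed in when it is done.

Besides the shell and the picture viewer there is one more tool, called after "Emit:" in YAML: its name, and indented under it one key for each argument. move_arm: Moves the arm, as the interface text tells. Its arguments: {"type":"object","properties":{"series":{"type":"array"},"grip":{"type":"number"},"force":{"type":"number"}},"required":["series"]}

```bash
mkdir -p pics; ls
cat > h.py <<'E'
import numpy as np,cv2
from cell import monitor,imaging,workorder,outline_of
def cam(n):
    d=imaging.get_image(n);R=cv2.Rodrigues(np.array(d["rvec"],float))[0]
    K=np.array([[d["fx"],0,d["cx"]],[0,d["fy"],d["cy"]],[0,0,1.]])
    return d,K,R,np.array(d["tvec"],float).ravel()
def proj(c,P):
    _,K,R,t=c; q=(K@(R@np.atleast_2d(P).T+t[:,None])).T; return q[:,:2]/q[:,2:]
def ray(c,u,v):
    _,K,R,t=c; return -R.T@t, R.T@np.linalg.solve(K,[u,v,1.])
def atz(c,u,v,z):
    o,d=ray(c,u,v); return o+d*(z-o[2])/d[2]
def tri(c1,p1,c2,p2):
    o1,d1=ray(c1,*p1);o2,d2=ray(c2,*p2)
    s=np.linalg.lstsq(np.c_[d1,-d2],o2-o1,rcond=None)[0]
    a=o1+d1*s[0];b=o2+d2*s[1];return (a+b)/2,np.linalg.norm(a-b)
E
python3 - <<'E'
from h import *
print(monitor.observe())
for n in("top","side"):
    c=cam(n);cv2.imwrite(f"pics/{n}0.png",cv2.resize(c[0]["color"][:,:,::-1],(800,600),interpolation=cv2.INTER_CUBIC))
    print(n,-c[2].T@c[3],c[1][0])
    for t in("tip_a","spot_a","egg_cup_center","tester","holder_a"):
        for o in outline_of(n,t):
            m=np.argwhere(o["mask"]).mean(0)[::-1];print(t,round(o["p"],2),o["rect"],m.round(1))
E
```

```text
pics
{'clock': 0.0, 'joints': array([-1.35157947,  0.43521263,  0.02499485,  1.57409148, -0.01159416,
        1.13397989, -0.07505403]), 'dq': array([-0.00081487, -0.00073329, -0.00077199, -0.00228592, -0.00066435,
       -0.00037591, -0.00080392]), 'joint_efforts': array([-7.18332212e-04, -6.67857027e+01,  9.84517671e-01, -3.14460468e+01,
       -6.05532154e-02,  4.29262931e-02,  1.50303840e-04]), 'position': array([0.19759716, 0.59244411, 0.2449538 ]), 'ee_rot': array([-5.03378816e-01, -3.10090636e+00,  2.42454143e-03]), 'force': array([-0.24422881,  0.27084059,  0.6883767 ]), 'ft_torque': array([ 0.01413447, -0.0147762 ,  0.00370673]), 'width': 0.9982929319562962}
top [0.40840059 0.01413767 1.34780383] [422.23078967   0.         256.51870652]
spot_a 0.91 [231.3, 177.2, 20.9, 70.7] [239.7 211.6]
spot_a 0.82 [250.8, 174.7, 20.6, 71.2] [261.8 212.2]
spot_a 0.69 [204.7, 174.7, 21.1, 68.6] [217.2 211.2]
egg_cup_center 0.78 [120.0, 242.8, 13.1, 15.7] [125.4 251.7]
egg_cup_center 0.75 [155.8, 192.9, 16.9, 14.3] [164.1 201.7]
egg_cup_center 0.75 [112.2, 210.2, 23.7, 14.0] [121.4 215.9]
eg
[... 513 characters left out ...]
     258.73350957]
spot_a 0.78 [195.6, 179.2, 62.8, 41.9] [228.6 200.6]
spot_a 0.73 [180.9, 172.5, 66.3, 37.6] [214.9 191.8]
spot_a 0.65 [206.1, 190.5, 67.8, 41.0] [244.8 210. ]
egg_cup_center 0.68 [154.3, 153.5, 12.0, 15.6] [160.  158.9]
egg_cup_center 0.67 [153.5, 165.4, 19.4, 24.2] [164.1 175.2]
egg_cup_center 0.65 [185.4, 158.4, 15.6, 22.2] [192.2 169.8]
egg_cup_center 0.65 [130.2, 172.4, 17.2, 25.1] [141.2 185.6]
egg_cup_center 0.5 [125.2, 159.2, 19.7, 25.4] [133.3 171.2]
tester 0.57 [172.5, 190.1, 112.6, 52.1] [228.8 219.4]
holder_a 0.88 [197.3, 180.8, 58.7, 37.8] [229.2 200.5]
holder_a 0.72 [185.7, 173.8, 57.3, 33.7] [215.2 191.6]
holder_a 0.71 [208.5, 190.5, 66.4, 39.7] [244.9 209.9]
```

Run:
```python
import cv2,numpy as np
a=cv2.imread("pics/top0.png");b=cv2.imread("pics/side0.png");k=800/512
f=lambda im,x0,y0,x1,y1,w,h:cv2.resize(im[int(y0*k):int(y1*k),int(x0*k):int(x1*k)],(w,h),interpolation=cv2.INTER_CUBIC)
cv2.imwrite("pics/top_crop.png",f(a,90,150,290,300,800,600))
cv2.imwrite("pics/side_crop.png",f(b,100,130,300,280,800,600))
```

```text
(no output)
```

View pics/top0.png

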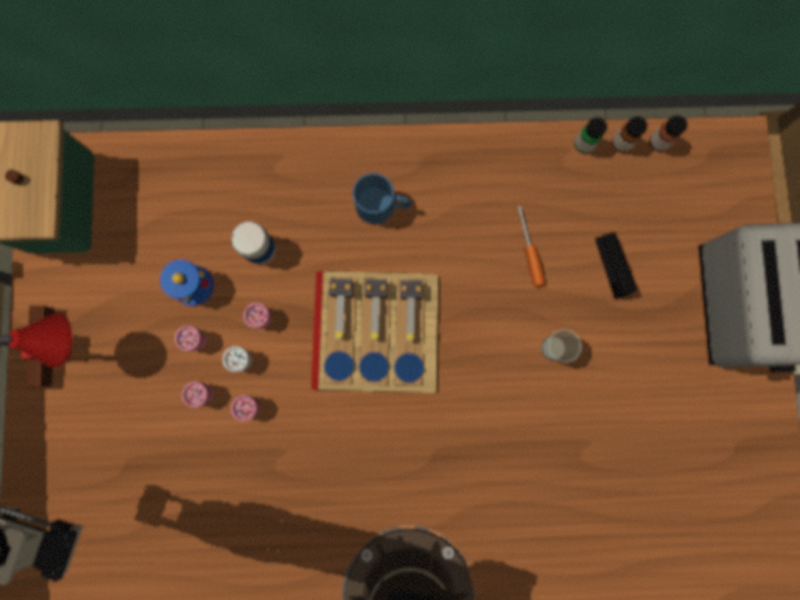

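View pics/top_crop.png

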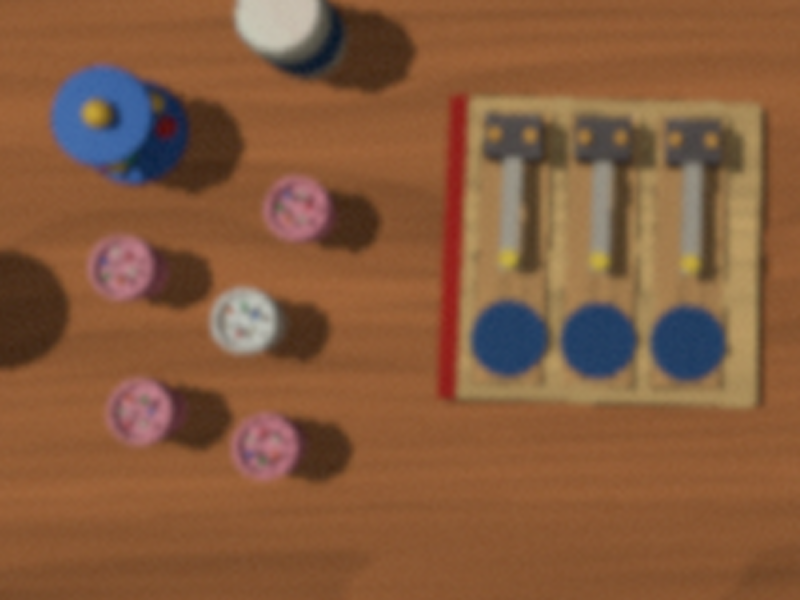

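View pics/side_crop.png

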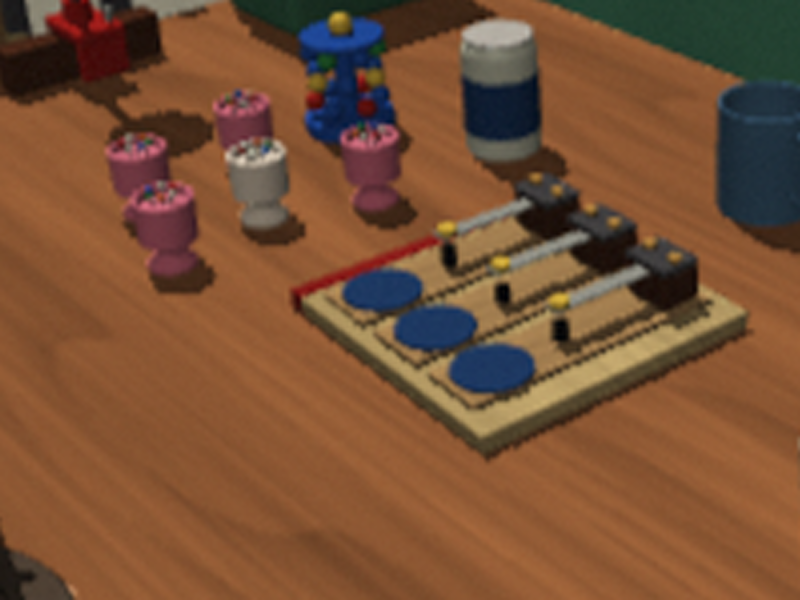

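The pictures show the white cup at top (151.5, 230) and side (165, 173). Its look-alikes are four pink cups at top (164, 202), (121, 217), (125, 253) and (156, 262). The red end is on the left, with the tips at top (217, 215), (239.5, 215.5) and (262.5, 216). I choose the white cup.

```bash
cat >> h.py <<'E'
def blobs(c,lo,hi,roi,amin=3):
    x0,y0,x1,y1=roi; im=c[0]["color"][y0:y1,x0:x1]
    h=cv2.cvtColor(im,cv2.COLOR_RGB2HSV);m=cv2.inRange(h,lo,hi)
    n,_,s,ce=cv2.connectedComponentsWithStats(m)
    return [(s[i,4],(ce[i]+[x0,y0]).round(1)) for i in range(1,n) if s[i,4]>=amin]
E
python3 - <<'E'
from h import *
T=cam("top");S=cam("side")
tt=blobs(T,(22,120,100),(34,255,255),(200,205,280,225));ts=blobs(S,(22,120,100),(34,255,255),(205,180,250,212))
dt=blobs(T,(100,120,40),(125,255,255),(200,215,280,250),40);ds=blobs(S,(100,120,40),(125,255,255),(180,190,240,235),40)
for l in(tt,ts,dt,ds):print(l)
for a,b in((tt,ts),(dt,ds)):
    a=sorted(a,key=lambda q:q[1][0]);b=sorted(b,key=lambda q:q[1][0])
    for p,q in zip(a,b):print(p[0],q[0],*[np.round(v,4) for v in tri(T,p[1],S,q[1])],atz(T,*p[1],.053 if a[0][0]<40 else .022).round(4))
# cup
for o in outline_of("top","egg_cup_center"):
    m=np.argwhere(o["mask"]).mean(0)[::-1]
    if np.hypot(*(m-[151.5,230]))<6:print("top cup",o["rect"],m)
for o in outline_of("side","egg_cup_center"):
    m=np.argwhere(o["mask"]).mean(0)[::-1]
    if np.hypot(*(m-[165,175]))<6:print("side cup",o["rect"],m)
# rim centre top: (151.5,230); side rim centre crop (257,152)
print("rim",tri(T,(151.5,230),S,(164.3,168)))
for p in((164,202),(121,217),(125,253),(156,262),(151.5,230)):print(p,atz(T,*p,.06).round(3))
# synth check: fit cup position to side
for z in(0,.03,.06):print(proj(S,np.r_[atz(T,151.5,230,.06)[:2],z]))
E
```

```text
[(np.int32(19), array([216.8, 214.2])), (np.int32(19), array([239.4, 214.6])), (np.int32(17), array([262.6, 215.4]))]
[(np.int32(9), array([211.1, 186.9])), (np.int32(13), array([224.5, 195.2])), (np.int32(13), array([239.2, 204.5]))]
[(np.int32(216), array([216.7, 233.8])), (np.int32(214), array([238.9, 234.4])), (np.int32(208), array([261.4, 235. ]))]
[(np.int32(143), array([195.1, 202. ])), (np.int32(165), array([208.1, 211.4])), (np.int32(185), array([222.3, 221.6]))]
19 9 [0.5037 0.1219 0.0485] 0.0008 [0.5031 0.1217 0.053 ]
19 13 [0.5004 0.0525 0.0492] 0.0003 [0.5    0.0525 0.053 ]
17 13 [ 0.496  -0.0187  0.0502] 0.0003 [ 0.4957 -0.0186  0.053 ]
216 143 [0.4444 0.1258 0.0182] 0.0002 [0.4442 0.1255 0.022 ]
214 165 [0.4407 0.0564 0.0178] 0.0003 [0.4404 0.0563 0.022 ]
208 185 [ 0.4368 -0.014   0.0178] 0.0002 [ 0.4367 -0.0138  0.022 ]
top cup [139.7, 221.6, 24.1, 11.7] [151.24888889 229.12444444]
side cup [153.1, 162.9, 19.0, 25.3] [163.86037736 174.4490566 ]
rim (array([0.46135225, 0.31905682, 0.05805392]), np.float64(0.0032602603592403715))
(164, 202) [0.544 0.282 0.06 ]
(121, 217) [0.502 0.412 0.06 ]
(125, 253) [0.393 0.399 0.06 ]
(156, 262) [0.364 0.305 0.06 ]
(151.5, 230) [0.46  0.319 0.06 ]
[[165.54031764 183.728123  ]]
[[164.41248335 175.7406279 ]]
[[163.2600719  167.57907357]]
```

Emit:
move_arm:
  series:
    - [1.5,-3,0,0,0,2]
    - [2.5,-4,0,0,0,2]
    - [2.5,-4,0,0,0,2]
    - [2.5,-4,0,0,0,2]
    - [2.5,-4,0,0,0,2]
    - [2.5,-4,0,0,0,2]
    - [2.5,-4,0,0,0,2]
    - [2.5,-4,0,0,0,1]
  grip: 0
  force: 20

```text
clock: 1.6
position: [0.3885, 0.2812, 0.2461]
ee_rot: [0.092, 3.14, 0.001]
force: [0.8, 0.9, -0.4]
width: 0.353
```

Emit:
move_arm:
  series:
    - [2.3,-3.2,-2,0,0,0]
    - [2.3,-3.2,-3,0,0,0]
    - [2.3,-3.2,-3,0,0,0]
    - [2.3,-3.2,-2.5,0,0,0]
    - [2.3,-3.1,-2,0,0,0]
    - [0,0,0,0,0,0]
    - [0,0,0,0,0,0]
    - [0,0,0,0,0,0]

```text
clock: 2.4
position: [0.5025, 0.1251, 0.1212]
ee_rot: [0.092, 3.14, 0.001]
force: [-0.3, 0.5, -0.3]
width: 0.006
```

Emit:
move_arm:
  series:
    - [0.1,-0.3,-2,0,0,0]
    - [0,0,-1.6,0,0,0]
    - [0,0,0,0,0,0]
    - [0,0,0,0,0,0]

```text
clock: 2.8
position: [0.5035, 0.1221, 0.0854]
ee_rot: [0.092, 3.14, 0.001]
force: [0.5, 0.6, -0.3]
width: 0.004
```

Run:
```python
from h import *
s=monitor.observe();print(s["clock"],s["position"],s["force"])
S=cam("side");T=cam("top")
f=lambda c,x0,y0:cv2.resize(c[0]["color"][y0:y0+75,x0:x0+100,::-1],(800,600),interpolation=cv2.INTER_CUBIC)[:, :]
a=f(S,165,140);b=f(T,180,170)
cv2.imwrite("pics/press1.png",cv2.resize(np.hstack([a[:,:],b]),(800,300)))
p=s["position"]-[0,0,.019];print(proj(S,p),((proj(S,p)[0]-[165,140])*4).round(),(proj(S,[.5034,.1218,.053])[0]-[165,140])*4)
```

```text
2.8 [0.50349356 0.12211854 0.08543865] [ 0.45107728  0.59011757 -0.26140597]
[[210.43106955 181.6958914 ]] [182. 167.] [183.13782346 182.60051327]
```

View pics/press1.png

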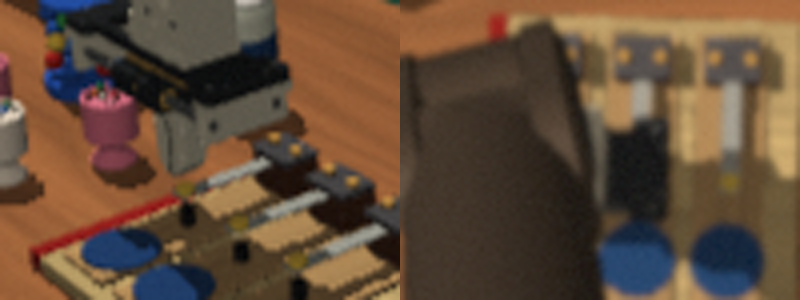

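Emit:
move_arm:
  series:
    - [0,0,-1,0,0,0]
    - [0,0,-0.4,0,0,0]
    - [0,0,-0.3,0,0,0]
    - [0,0,-0.3,0,0,0]
    - [0,0,0,0,0,0]
    - [0,0,0,0,0,0]

```text
clock: 3.5
position: [0.5038, 0.1211, 0.0649]
ee_rot: [0.094, 3.14, 0.001]
force: [-1.3, 1.1, 5.6]
width: 0.003
```

Emit:
move_arm:
  series:
    - [0,0,-0.2,0,0,0]
    - [0,0,0,0,0,0]
    - [0,0,0,0,0,0]

```text
clock: 3.8
position: [0.5039, 0.1211, 0.0631]
ee_rot: [0.094, 3.14, 0.001]
force: [-2.5, 0.9, 7.7]
width: 0.006
```

Emit:
move_arm:
  series:
    - [0,0,-0.1,0,0,0]
    - [0,0,0,0,0,0]
    - [0,0,0,0,0,0]

```text
clock: 4.1
position: [0.5039, 0.1211, 0.0621]
ee_rot: [0.094, 3.14, 0.001]
force: [-1.8, -0.2, 8.7]
width: 0.005
```

Emit:
move_arm:
  series:
    - [0,0,-0.05,0,0,0]
    - [0,0,0,0,0,0]
    - [0,0,0,0,0,0]

```text
clock: 4.4
position: [0.504, 0.1211, 0.0617]
ee_rot: [0.094, 3.14, 0.001]
force: [-1.4, 1.0, 7.7]
width: 0.004
```

Emit:
move_arm:
  series:
    - [0,0,-0.05,0,0,0]
    - [0,0,0,0,0,0]
    - [0,0,0,0,0,0]

```text
clock: 4.7
position: [0.504, 0.1211, 0.0612]
ee_rot: [0.094, 3.14, 0.001]
force: [-1.3, 0.1, 8.7]
width: 0.006
```

Emit:
move_arm:
  series:
    - [0,0,-0.05,0,0,0]
    - [0,0,0,0,0,0]
    - [0,0,0,0,0,0]

```text
clock: 5.0
position: [0.504, 0.1212, 0.0608]
ee_rot: [0.094, 3.139, 0.001]
force: [-1.9, 0.1, 10.1]
width: 0.003
```

Emit:
move_arm:
  series:
    - [0,0,-0.05,0,0,0]
    - [0,0,0,0,0,0]
    - [0,0,0,0,0,0]

```text
clock: 5.3
position: [0.5041, 0.1212, 0.0604]
ee_rot: [0.094, 3.139, 0.001]
force: [-2.8, 0.4, 12.3]
width: 0.004
```

Emit:
move_arm:
  series:
    - [0,0,-0.05,0,0,0]
    - [0,0,0,0,0,0]
    - [0,0,0,0,0,0]

```text
clock: 5.6
position: [0.5041, 0.1212, 0.06]
ee_rot: [0.094, 3.139, 0.001]
force: [-3.2, -0.1, 12.6]
width: 0.005
```

Emit:
move_arm:
  series:
    - [0,0,-0.05,0,0,0]
    - [0,0,0,0,0,0]
    - [0,0,0,0,0,0]
    - [0,0,0,0,0,0]
    - [0,0,0,0,0,0]
    - [0,0,0,0,0,0]
    - [0,0,0,0,0,0]

```text
clock: 6.3
position: [0.5042, 0.1212, 0.0597]
ee_rot: [0.094, 3.139, 0.001]
force: [-2.8, 0.2, 14.7]
width: 0.004
```

Emit:
move_arm:
  series:
    - [0,0,1.5,0,0,0]
    - [0,0,1.5,0,0,0]
    - [-0.1,-2.3,0,0,0,0]
    - [-0.1,-2.3,0,0,0,0]
    - [-0.1,-2.3,0,0,0,0]
    - [0,0,0,0,0,0]
    - [0,0,0,0,0,0]
    - [0,0,0,0,0,0]

```text
clock: 7.1
position: [0.5007, 0.0527, 0.0886]
ee_rot: [-0.093, -3.14, -0.001]
force: [-0.0, 0.5, -0.7]
width: 0.005
```

Emit:
move_arm:
  series:
    - [0,0,-1,0,0,0]
    - [0,0,-0.5,0,0,0]
    - [0,0,-0.4,0,0,0]
    - [0,0,-0.4,0,0,0]
    - [0,0,0,0,0,0]
    - [0,0,0,0,0,0]

```text
clock: 7.7
position: [0.5004, 0.0522, 0.0657]
ee_rot: [-0.094, -3.14, -0.0]
force: [-2.6, 1.8, 4.2]
width: 0.008
```

Emit:
move_arm:
  series:
    - [0,0,-0.2,0,0,0]
    - [0,0,0,0,0,0]
    - [0,0,0,0,0,0]

```text
clock: 8.0
position: [0.5007, 0.052, 0.0639]
ee_rot: [0.094, 3.14, 0.0]
force: [-1.5, 1.4, 4.9]
width: 0.007
```

Emit:
move_arm:
  series:
    - [0,0,-0.2,0,0,0]
    - [0,0,0,0,0,0]
    - [0,0,0,0,0,0]

```text
clock: 8.3
position: [0.5008, 0.052, 0.0619]
ee_rot: [0.094, 3.14, 0.0]
force: [-2.6, 2.1, 5.7]
width: 0.005
```

Emit:
move_arm:
  series:
    - [0,0,-0.1,0,0,0]
    - [0,0,0,0,0,0]
    - [0,0,0,0,0,0]

```text
clock: 8.6
position: [0.5009, 0.0521, 0.061]
ee_rot: [0.094, 3.14, 0.0]
force: [-3.3, 2.2, 6.5]
width: 0.008
```

Emit:
move_arm:
  series:
    - [0,0,-0.1,0,0,0]
    - [0,0,0,0,0,0]
    - [0,0,0,0,0,0]

```text
clock: 8.9
position: [0.5009, 0.052, 0.06]
ee_rot: [0.094, 3.14, 0.0]
force: [-3.0, 2.0, 7.4]
width: 0.009
```

Emit:
move_arm:
  series:
    - [0,0,-0.1,0,0,0]
    - [0,0,0,0,0,0]
    - [0,0,0,0,0,0]

```text
clock: 9.2
position: [0.501, 0.052, 0.0591]
ee_rot: [0.094, 3.139, 0.0]
force: [-2.3, 2.0, 7.5]
width: 0.007
```

Emit:
move_arm:
  series:
    - [0,0,-0.1,0,0,0]
    - [0,0,0,0,0,0]
    - [0,0,0,0,0,0]

```text
clock: 9.5
position: [0.5011, 0.052, 0.0581]
ee_rot: [0.094, 3.139, 0.001]
force: [-2.8, 1.1, 8.4]
width: 0.003
```

Emit:
move_arm:
  series:
    - [0,0,-0.05,0,0,0]
    - [0,0,0,0,0,0]
    - [0,0,0,0,0,0]

```text
clock: 9.8
position: [0.5011, 0.052, 0.0577]
ee_rot: [0.094, 3.139, 0.001]
force: [-2.1, 1.5, 8.6]
width: 0.003
```

Emit:
move_arm:
  series:
    - [0,0,-0.1,0,0,0]
    - [0,0,0,0,0,0]
    - [0,0,0,0,0,0]

```text
clock: 10.1
position: [0.5013, 0.052, 0.0569]
ee_rot: [0.094, 3.139, 0.001]
force: [-3.2, 2.3, 11.9]
width: 0.0
```

Emit:
move_arm:
  series:
    - [0,0,-0.05,0,0,0]
    - [0,0,0,0,0,0]
    - [0,0,0,0,0,0]

```text
clock: 10.4
position: [0.5013, 0.052, 0.0565]
ee_rot: [0.095, 3.139, 0.001]
force: [-3.5, 1.9, 12.2]
width: 0.005
```

Emit:
move_arm:
  series:
    - [0,0,-0.05,0,0,0]
    - [0,0,0,0,0,0]
    - [0,0,0,0,0,0]

```text
clock: 10.7
position: [0.5014, 0.052, 0.0561]
ee_rot: [0.094, 3.139, 0.001]
force: [-4.4, 1.4, 15.1]
width: 0.002
```

Emit:
move_arm:
  series:
    - [0,0,0,0,0,0]
    - [0,0,0,0,0,0]
    - [0,0,0,0,0,0]
    - [0,0,0,0,0,0]
    - [0,0,0,0,0,0]

```text
clock: 11.2
position: [0.5014, 0.0521, 0.0561]
ee_rot: [0.094, 3.139, 0.001]
force: [-4.0, 2.0, 14.9]
width: 0.005
```

Emit:
move_arm:
  series:
    - [0,0,1.7,0,0,0]
    - [0,0,1.7,0,0,0]
    - [-0.1,-2.4,0,0,0,0]
    - [-0.2,-2.4,0,0,0,0]
    - [-0.1,-2.3,0,0,0,0]
    - [0,0,0,0,0,0]
    - [0,0,0,0,0,0]
    - [0,0,0,0,0,0]

```text
clock: 12.0
position: [0.4969, -0.0185, 0.0892]
ee_rot: [0.093, 3.14, 0.0]
force: [-0.1, 0.4, -0.1]
width: 0.006
```

Emit:
move_arm:
  series:
    - [0,0,-1,0,0,0]
    - [0,0,-0.5,0,0,0]
    - [0,0,-0.4,0,0,0]
    - [0,0,-0.4,0,0,0]
    - [0,0,0,0,0,0]
    - [0,0,0,0,0,0]

```text
clock: 12.6
position: [0.4966, -0.0189, 0.0662]
ee_rot: [-0.094, -3.14, -0.0]
force: [-0.8, 0.7, 1.6]
width: 0.006
```

Emit:
move_arm:
  series:
    - [0,0,-0.2,0,0,0]
    - [0,0,0,0,0,0]
    - [0,0,0,0,0,0]

```text
clock: 12.9
position: [0.4968, -0.0191, 0.0643]
ee_rot: [0.094, 3.14, 0.0]
force: [-0.8, 0.4, 2.4]
width: 0.006
```

Strip 3 is clearly softer so far. I'll press on to its stop.

Emit:
move_arm:
  series:
    - [0,0,-0.15,0,0,0]
    - [0,0,0,0,0,0]
    - [0,0,0,0,0,0]

```text
clock: 13.2
position: [0.4968, -0.0191, 0.0628]
ee_rot: [0.094, 3.14, 0.0]
force: [0.6, 1.1, 2.6]
width: 0.008
```

Emit:
move_arm:
  series:
    - [0,0,-0.1,0,0,0]
    - [0,0,0,0,0,0]
    - [0,0,0,0,0,0]

```text
clock: 13.5
position: [0.4968, -0.0191, 0.0618]
ee_rot: [0.094, 3.14, 0.0]
force: [0.8, 0.4, 2.9]
width: 0.003
```

Emit:
move_arm:
  series:
    - [0,0,-0.1,0,0,0]
    - [0,0,0,0,0,0]
    - [0,0,0,0,0,0]

```text
clock: 13.8
position: [0.4969, -0.0191, 0.0608]
ee_rot: [0.094, 3.14, 0.0]
force: [-0.4, 0.2, 3.4]
width: 0.006
```

Emit:
move_arm:
  series:
    - [0,0,-0.1,0,0,0]
    - [0,0,0,0,0,0]
    - [0,0,0,0,0,0]

```text
clock: 14.1
position: [0.4969, -0.0191, 0.0599]
ee_rot: [0.094, 3.14, 0.0]
force: [-0.0, 1.2, 6.6]
width: 0.008
```

Emit:
move_arm:
  series:
    - [0,0,-0.1,0,0,0]
    - [0,0,0,0,0,0]
    - [0,0,0,0,0,0]

```text
clock: 14.4
position: [0.4971, -0.0191, 0.0592]
ee_rot: [0.094, 3.139, 0.0]
force: [-0.5, 0.1, 8.1]
width: 0.007
```

Emit:
move_arm:
  series:
    - [0,0,-0.05,0,0,0]
    - [0,0,0,0,0,0]
    - [0,0,0,0,0,0]
    - [0,0,0,0,0,0]
    - [0,0,0,0,0,0]
    - [0,0,0,0,0,0]
    - [0,0,0,0,0,0]

```text
clock: 15.1
position: [0.4972, -0.0191, 0.0588]
ee_rot: [0.094, 3.139, 0.0]
force: [-0.5, 0.3, 10.6]
width: 0.004
```

Strip 3 met its stop at about 3.4 N, against about 8.5 N for the other two, so it is the soft one. I'll lift and refine the cup's position.

Emit:
move_arm:
  series:
    - [0,0,3,0,0,0]
    - [0,0,4,0,0,0]
    - [0,0,3,0,0,0]
    - [0,0,0,0,0,0]
  grip: 0.76

```text
clock: 15.5
position: [0.4987, -0.0193, 0.1616]
ee_rot: [0.095, 3.134, 0.001]
force: [0.7, 0.4, -0.3]
width: 0.302
```

Run:
```python
from h import *
from scipy.optimize import minimize
T=cam("top");S=cam("side")
def white(c,x0,y0,x1,y1):
    im=c[0]["color"][y0:y1,x0:x1];h=cv2.cvtColor(im,cv2.COLOR_RGB2HSV)
    m=cv2.morphologyEx(cv2.inRange(h,(0,0,95),(179,75,255)),cv2.MORPH_CLOSE,np.ones((3,3)))
    n,l,s,ce=cv2.connectedComponentsWithStats(m);i=1+s[1:,4].argmax()
    out=np.zeros((384,512),bool);out[y0:y1,x0:x1]=l==i;print(s[i],s[i,:2]+[x0,y0]);return out
mt=white(T,138,215,166,245);ms=white(S,150,158,180,192)
a=np.linspace(0,2*np.pi,40)
def sil(c,p):
    out=np.zeros((384*8,512*8),np.uint8)
    for r,z0,z1 in((.024,.024,.060),(.020,0,.004),(.01,0,.024)):
        P=np.array([[p[0]+r*np.cos(t),p[1]+r*np.sin(t),z+p[2]] for t in a for z in(z0,z1)])
        q=cv2.convexHull(((proj(c,P)+.5)*8).astype(np.float32)).astype(np.int32);cv2.fillConvexPoly(out,q,255)
    return cv2.resize(out,(512,384),interpolation=cv2.INTER_AREA)/255
f=lambda p:np.abs(sil(T,p)-mt).sum()+np.abs(sil(S,p)-ms).sum()
for z in (None,0):
    g=(lambda p:f(p)) if z is None else (lambda p:f([p[0],p[1],0]))
    x0=[.4605,.319,0][:3 if z is None else 2]
    r=minimize(g,x0,method="Nelder-Mead",options=dict(initial_simplex=np.array([x0]+[list(np.array(x0)+.006*np.eye(len(x0))[i]) for i in range(len(x0))])));print(r.x.round(4),r.fun,mt.sum(),ms.sum())
s=monitor.observe();print(s["position"],s["width"],s["clock"])
for n,t in (("bead_spinner",.111),("salt_tub",.11)):
    for o in outline_of("top",n)[:1]:print(n,o["rect"],atz(T,o["rect"][0]+o["rect"][2]/2,o["rect"][1]+o["rect"][3]/2,t).round(3))
```

```text
[  4   7  19  16 236] [142 222]
[  6   6  15  23 253] [156 164]
[ 0.4623  0.3262 -0.0029] 53.8156862745098 236 253
[0.4622 0.3253] 61.61960784313726 236 253
[ 0.49673045 -0.01910589  0.15840622] 0.3886236870470337 15.6
bead_spinner [105.6, 165.8, 28.7, 26.0] [0.611 0.401 0.111]
salt_tub [149.5, 141.6, 27.0, 28.2] [0.678 0.275 0.11 ]
```

Emit:
move_arm:
  series:
    - [-0.3,3,0,0,0,0]
    - [-0.5,4.6,0,0,0,0]
    - [-0.5,4.6,0,0,0,0]
    - [-0.5,4.6,0,0,0,0]
    - [-0.5,4.6,0,0,0,0]
    - [-0.5,4.6,0,0,0,0]
    - [-0.4,4.6,0,0,0,0]
    - [-0.3,3.6,0,0,0,0]

```text
clock: 16.5
position: [0.4601, 0.3255, 0.1566]
ee_rot: [-0.091, -3.138, 0.002]
force: [-1.1, 0.2, -0.8]
width: 0.757
```

Emit:
move_arm:
  series:
    - [0,0,-2,0,0,0]
    - [0,0,-2,0,0,0]
    - [0,0,0,0,0,0]
    - [0,0,0,0,0,0]

```text
clock: 16.9
position: [0.4612, 0.3222, 0.1173]
ee_rot: [-0.095, -3.138, 0.003]
force: [-0.0, -0.5, 0.2]
width: 0.758
```

Run:
```python
from h import *
S=cam("side");T=cam("top")
s=monitor.observe();print(s["position"],s["width"],s["ee_rot"])
f=lambda c,x0,y0:cv2.resize(c[0]["color"][y0:y0+75,x0:x0+50,::-1],(400,600),interpolation=cv2.INTER_CUBIC)
b=f(S,140,130)
p=s["position"]
for z in(.06,.0):
  for q in([p[0],p[1],z],[p[0],p[1]+.024,z],[p[0],p[1]-.024,z]):
    u=((proj(S,q)[0]+.5-[140,130])*8).astype(int);cv2.circle(b,tuple(map(int,u)),3,(0,255,0),-1)
cv2.imwrite("pics/above.png",np.hstack([b,f(T,125,190)]))
```

```text
[0.46207064 0.32275674 0.11867651] 0.7588492797352043 [9.54135699e-02 3.13991598e+00 2.96836046e-04]
```

View pics/above.png

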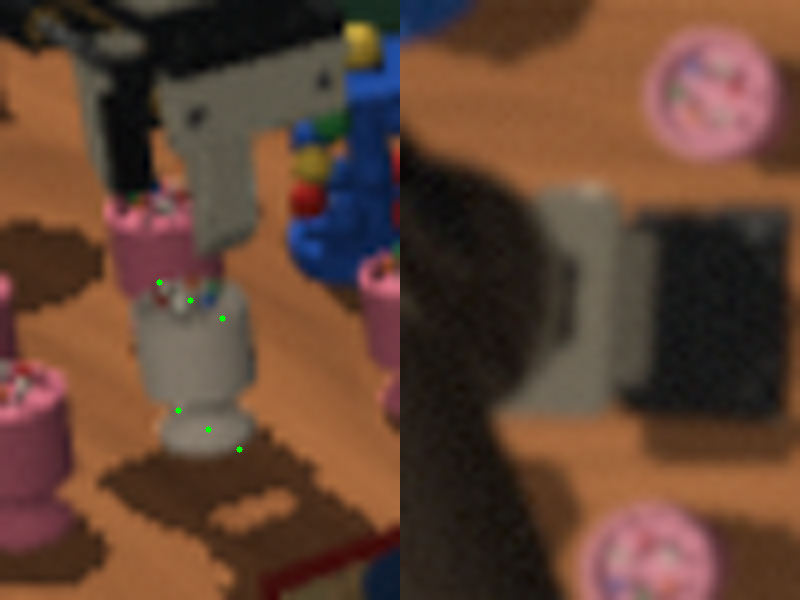

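The projected axis of my TCP (dots at (190, 300) and (208, 430)) falls on the white cup's rim and foot centres, so I'll descend.

Emit:
move_arm:
  series:
    - [0,0,-1.5,0,0,0]
    - [0,0,-2,0,0,0]
    - [0,0,-2,0,0,0]
    - [0,0,-1.2,0,0,0]
    - [0,0,-0.9,0,0,0]
    - [0,0,0,0,0,0]
    - [0,0,0,0,0,0]

```text
clock: 17.7
position: [0.4621, 0.3231, 0.0428]
ee_rot: [0.095, 3.14, 0.001]
force: [1.4, -0.0, -0.5]
width: 0.759
```

Emit:
move_arm:
  series:
    - [0,0,0,0,0,0]
    - [0,0,0,0,0,0]
    - [0,0,0,0,0,0]
    - [0,0,0,0,0,0]
    - [0,0,0,0,0,0]
    - [0,0,0,0,0,0]
  grip: 0.4
  force: 10

```text
clock: 18.3
position: [0.4619, 0.3232, 0.0426]
ee_rot: [0.094, 3.14, 0.001]
force: [-0.9, 0.3, 6.1]
width: 0.514
```

Run:
```python
from h import *
s=monitor.observe();print(s["position"],s["width"],s["force"],s["ft_torque"])
S=cam("side");s=monitor.observe();print(s["force"])
cv2.imwrite("pics/grip.png",cv2.resize(S[0]["color"][130:205,120:220,::-1],(640,480),interpolation=cv2.INTER_CUBIC))
```

```text
[0.46194146 0.32320298 0.04263459] 0.5135776021760577 [-0.91662711  0.32536591  6.11758517] [0.0069729  0.13467766 0.00937801]
[-0.61407808  0.14959438  5.89093753]
```

View pics/grip.png

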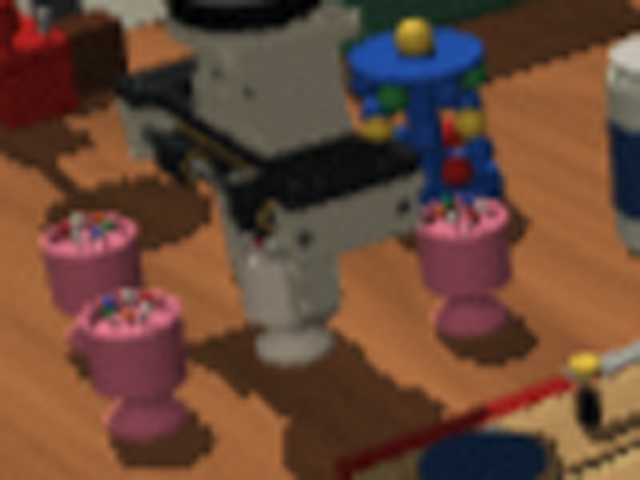

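Emit:
move_arm:
  series:
    - [0,0,0.5,0,0,0]
    - [0,0,0.5,0,0,0]
    - [0,0,1,0,0,0]
    - [0,0,0,0,0,0]
    - [0,0,0,0,0,0]
  force: 15

```text
clock: 18.85
position: [0.4619, 0.3231, 0.0627]
ee_rot: [0.094, 3.14, 0.001]
force: [0.2, 0.7, -1.3]
width: 0.519
```

Emit:
move_arm:
  series:
    - [0,0,2,0,0,0]
    - [0,0,3,0,0,0]
    - [0,0,2,0,0,0]
    - [0,-1,1,0,0,0]
    - [-0.2,-2,0,0,0,0]
    - [-0.3,-3,0,0,0,0]
    - [-0.3,-3,0,0,0,0]
    - [-0.3,-3,0,0,0,0]

```text
clock: 19.65
position: [0.4498, 0.2008, 0.1415]
ee_rot: [-0.095, -3.139, 0.001]
force: [0.9, -1.2, 0.6]
width: 0.518
```

Emit:
move_arm:
  series:
    - [-0.3,-3,0,0,0,0]
    - [-0.3,-3,0,0,0,0]
    - [-0.3,-3,0,0,0,0]
    - [-0.3,-3,0,0,0,0]
    - [-0.2,-3,0,0,0,0]
    - [0,-3,0,0,0,0]
    - [0,-2,0,0,0,0]
    - [0,-1,0,0,0,0]

```text
clock: 20.45
position: [0.4356, -0.0096, 0.1417]
ee_rot: [-0.099, -3.139, 0.001]
force: [0.2, 0.3, -1.0]
width: 0.517
```

Emit:
move_arm:
  series:
    - [0,-0.7,0,0,0,0]
    - [0,0,0,0,0,0]
    - [0,0,0,0,0,0]

```text
clock: 20.75
position: [0.4366, -0.0133, 0.1421]
ee_rot: [-0.093, -3.14, -0.001]
force: [0.9, 1.2, -1.5]
width: 0.516
```

Emit:
move_arm:
  series:
    - [0,0,-2,0,0,0]
    - [0,0,-2,0,0,0]
    - [0,0,-1.5,0,0,0]
    - [0,0,0,0,0,0]
    - [0,0,0,0,0,0]

```text
clock: 21.25
position: [0.4367, -0.0134, 0.0874]
ee_rot: [-0.092, -3.14, -0.0]
force: [0.1, 0.4, -0.2]
width: 0.515
```

Run:
```python
from h import *
S=cam("side")
s=monitor.observe();print(s["position"],s["width"],s["force"])
x0,y0=190,165
b=cv2.resize(S[0]["color"][y0:y0+75,x0:x0+75,::-1],(600,600),interpolation=cv2.INTER_CUBIC)
p=s["position"]
def ring(x,y,z,r,col):
    P=np.array([[x+r*np.cos(t),y+r*np.sin(t),z] for t in np.linspace(0,6.283,24)])
    for u in (proj(S,P)+.5-[x0,y0])*8: cv2.circle(b,tuple(map(int,u)),2,col,-1)
z=p[2]-.0426
ring(p[0],p[1],z,.02,(0,255,0));ring(p[0],p[1],z+.06,.024,(0,255,0));ring(.4368,-.0139,.022,.03,(0,255,255))
cv2.imwrite("pics/place.png",b)
```

```text
[ 0.43711141 -0.01349333  0.08775924] 0.5197201292754267 [ 1.39068025  0.50156911 -0.53435783]
```

View pics/place.png

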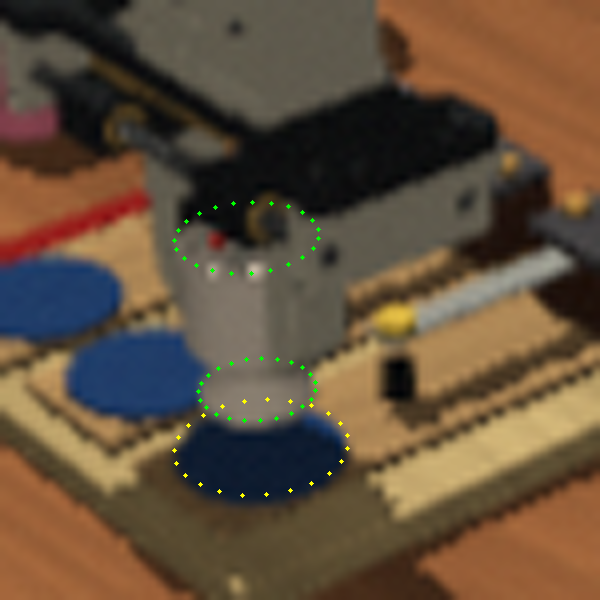

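The cup hangs upright and centred over the third disc, so I'll lower it gently.

Emit:
move_arm:
  series:
    - [0,0,-0.8,0,0,0]
    - [0,0,-0.8,0,0,0]
    - [0,0,-0.3,0,0,0]
    - [0,0,0,0,0,0]
    - [0,0,0,0,0,0]

```text
clock: 21.8
position: [0.4367, -0.0141, 0.0682]
ee_rot: [-0.095, -3.14, 0.0]
force: [0.7, -0.1, -0.5]
width: 0.518
```

Emit:
move_arm:
  series:
    - [0,0,-0.15,0,0,0]
    - [0,0,0,0,0,0]
    - [0,0,0,0,0,0]

```text
clock: 22.1
position: [0.4368, -0.0141, 0.0668]
ee_rot: [0.094, 3.14, 0.0]
force: [0.5, 0.2, -1.4]
width: 0.516
```

Emit:
move_arm:
  series:
    - [0,0,-0.1,0,0,0]
    - [0,0,0,0,0,0]
    - [0,0,0,0,0,0]

```text
clock: 22.4
position: [0.4367, -0.0141, 0.0657]
ee_rot: [-0.094, -3.14, -0.0]
force: [-0.6, -0.7, -1.8]
width: 0.517
```

Emit:
move_arm:
  series:
    - [0,0,-0.1,0,0,0]
    - [0,0,0,0,0,0]
    - [0,0,0,0,0,0]

```text
clock: 22.7
position: [0.4367, -0.0141, 0.0647]
ee_rot: [-0.094, -3.14, -0.0]
force: [-0.2, 0.2, -0.3]
width: 0.514
```

Emit:
move_arm:
  series:
    - [0,0,-0.05,0,0,0]
    - [0,0,0,0,0,0]
    - [0,0,0,0,0,0]

```text
clock: 23.0
position: [0.4368, -0.0141, 0.0646]
ee_rot: [0.094, 3.14, 0.0]
force: [-1.5, 0.3, 6.8]
width: 0.518
```

Contact, at the expected height. I'll release, opening only partly, then lift straight up.

Emit:
move_arm:
  series:
    - [0,0,0,0,0,0]
    - [0,0,0,0,0,0]
    - [0,0,0,0,0,0]
    - [0,0,0,0,0,0]
    - [0,0,0,0,0,0]
  grip: 0.72

```text
clock: 23.5
position: [0.4367, -0.0141, 0.0642]
ee_rot: [-0.094, -3.14, -0.0]
force: [0.0, 0.4, 0.1]
width: 0.717
```

Emit:
move_arm:
  series:
    - [0,0,0.5,0,0,0]
    - [0,0,1,0,0,0]
    - [0,0,2,0,0,0]
    - [0,0,3,0,0,0]
    - [0,0,3,0,0,0]
    - [0,0,3,0,0,0]
    - [0,0,0,0,0,0]
    - [0,0,0,0,0,0]

```text
clock: 24.3
position: [0.437, -0.014, 0.1902]
ee_rot: [0.094, 3.138, 0.001]
force: [-1.5, -0.8, 0.4]
width: 0.717
```

Run:
```python
from h import *
S=cam("side");s=monitor.observe();print(s["clock"],s["position"],s["width"],s["force"])
cv2.imwrite("pics/end.png",cv2.resize(S[0]["color"][130:250,120:280,::-1],(800,600),interpolation=cv2.INTER_CUBIC))
```

```text
24.35 [ 0.43643314 -0.0140551   0.18934007] 0.7216323033396902 [-0.0077064   0.60603345  0.49061231]
```

View pics/end.png

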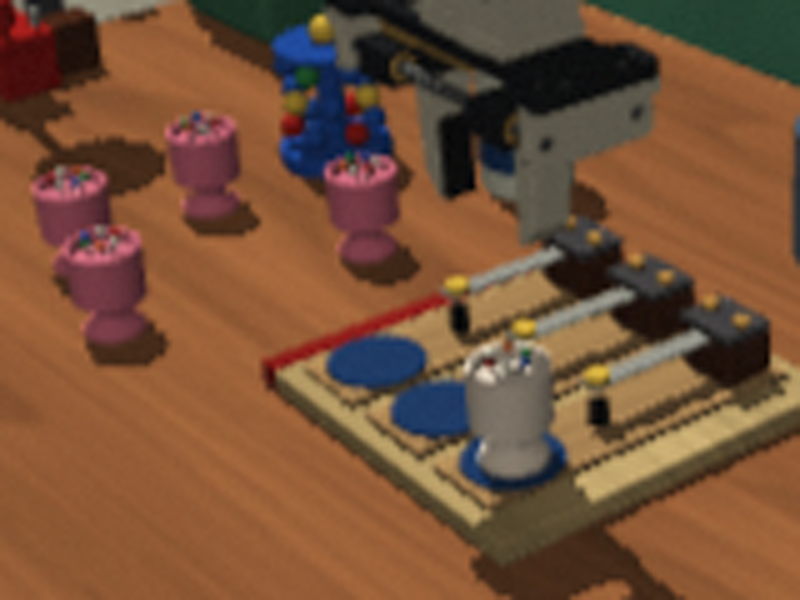

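The cup stands upright, centred on the third disc at (513, 460). All three strips are back up and the pink cups look unmoved.

```bash
python3 -c "
from cell import workorder
print(workorder.sign_off())"
```

```text
the job is handed in; nothing more can be done
None
```

The soft strip is the third one, the one furthest from the red end. The white egg cup now stands upright on the blue disc in front of it, and the job is handed in at about 24 s of the 67 s allowed.

- **Pressing:** I pressed all three strips onto their stops in order from the red end and held each at least half a second. They met their stops at about 8.5 N, 8.5 N and 3.4 N. The highest push I read was about 16 N, but the force readings come only at the end of each move and vary by about 1 N.
- **Placing:** I gripped the white cup, carried it over and lowered it until it touched the disc at the expected height. I then released it and lifted clear.
- **Last picture:** It shows the cup upright and centred on the disc, all three strips sprung back, the pink cups where they were and the gripper clear. I did not check the mug, jar, stapler and screwdriver at the end; no planned path went near them.
- **Disagreements:**
    - The two ways of locating the cup differed by about 6 mm across the jaws. A close look before descending settled it.
    - The two camera views put heights about 3–4 mm below the stated values at the buttons and discs. Contact forces agreed with the stated heights.

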